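# Make up two carver's kits from the bench stock

### The arm

A 7-joint arm with a two-finger parallel gripper is mounted at the origin on the work surface. World frame = base frame: x ahead of the robot, y to its left, z up, the work surface at z = 0. Lengths are in m, angles in rad, forces in N, time in s.
With the tool pointing down it reaches from about 0.4 to 0.9 m from the base axis. Payload 5.5 kg.
Tool frame: the origin (TCP) lies midway between the tips of the shut fingers; the grasp point (between the pads) lies 19 mm behind it (manip.grip_depth is the distance from the TCP to the grasp point, in m); z points along the fingers, x is the direction in which the jaws open and shut, and the axes are right-handed (so a half turn about z gives the same grasp; the last joint's range is limited). The gripper opens to 92 mm and grips with 3 to 60 N. Pads are 19 mm wide; open, the fingers measure 130 mm over their backs; the gripper's body (75 mm by 190 mm) begins 47 mm behind the grasp point.
Start: joints at [-1.026, 0.501, -0.427, 1.55, 0.221, 1.138, -0.21], TCP at [0.181, 0.624, 0.227] pointing down, gripper open.
Joint ranges: [-2.88, 2.88], [-0.31, 2.03], [-1.54, 1.56], [0.2, 2.42], [-1.41, 4.55], [0.19, 2.02], [-2.57, 2.57]. Speed limits (rad/s): [2.57, 2.57, 3.14, 3.14, 3.14, 3.14, 3.14].

### API

Orientations are given as a unit quaternion [x, y, z, w].
In Python, from bench import manip, effector, viewer gives the robot as it stands. Calls block until the motion is done:
- manip.move_pose(position, orientation): joint-space move of the TCP to a pose.
- manip.servo_line(position, ori=None, vel=0.15): straight line of the TCP; ori=None keeps the orientation; vel is the mean speed in m/s.
- manip.movej(angles): joint-space move.
- effector.open_jaws() and effector.close(f_grip=None): open the fingers fully, or close them until they stop; f_grip is the grip in N (None keeps the last).
- manip.sleep(seconds).
- manip.solve_ik(position, orientation): joint angles nearest the present ones, or None.
- viewer.get_image(name): name is "scene" or "side" or "wrist"; returns the picture (480x640x3 uint8, red, green, blue); there is no depth.
- viewer.get_calibration(name): a dict with "vfov" (degrees; the focal length in pixels is half the picture's height over the tangent of half this angle, whatever the lens; pixels are square), "cx", "cy" (the principal point, pixels), "eye" and "attitude" of the camera in the world. Camera axes: x right, y down, z forward; pixel columns grow to the right and rows downward; lengths in m; the calibration is good to about 2 mm. A picture is of the moment at which its call begins: read the wrist's pose just before it. get_calibration takes no time and is no camera call; for the wrist camera it gives the pose at the moment of the call.
A pose or a line that the arm cannot do raises manip.PlanningError and nothing moves.
- manip.hand_in(): hands the job in, once; it reports no verdict.
Readings, each from a call of its own:
- manip.current_clock(): time.
- manip.current_q(): joint angles.
- manip.current_joint_velocities(): joint speeds.
- manip.current_tau(): joint torques, N m.
- manip.current_tool_pos(): TCP position.
- manip.current_tcp_rot(): TCP orientation.
- manip.current_force(): force on the tool from outside, world axes, zero at the start.
- manip.current_wrist_torque(): the same for the moment, N m.
- manip.current_finger_gap(): finger opening in m.
Only numpy, scipy, OpenCV 4.12 (cv2) and the standard library are available. Lean on these libraries where they do the work, as an engineer would, in place of code of your own. Each camera call takes 0.05 s, during which the arm holds its last target.

### The job

Make up the two carver's kits. In the three-bay tray put the little brass plane in the bay next to the carrying tab, the long arched blank in the middle bay and the sharpening stone in the bay farthest from the tab; in the two-bay tray put the flat round tin in the bay next to the tab and the sanding block in the other. Set each piece down, do not drop it, so that it lies flat and right way up on the floor of its bay, and leave the short blank and the slim jar where they stand.

Things in the scene. Friction and masses are not known exactly. Their poses are not given: they have to be found in the camera images.
- tray3: Low wooden kit tray fixed to the bench, with three bays in a row along its x axis and a pale wooden carrying tab (30 mm out, 50 mm wide) on its -x end. Outside 216 x 128 mm without the tab; floor 4 mm thick, walls and dividers 6 mm thick with their top 10 mm above the bench. Origin: centre of its underside, at bench height. Every bay is 64 mm along x by 116 mm along y inside; bay centres at x = -70 mm (next to the tab), 0 (middle) and +70 mm (farthest from the tab), y = 0.
- tray2: Low wooden kit tray fixed to the bench, with two bays in a row along its x axis and a pale wooden carrying tab (30 mm out, 50 mm wide) on its -x end. Outside 166 x 128 mm without the tab; floor 4 mm thick, walls and dividers 6 mm thick with their top 10 mm above the bench. Origin: centre of its underside, at bench height. Every bay is 74 mm along x by 116 mm along y inside; bay centres at x = -40 mm (next to the tab) and +40 mm (the other), y = 0.
- plane_center (a point): Little thumb plane: brass body 66 mm along x, 26 mm along y, 22 mm high, with a dark wooden palm rest and a small knob on top, 36 mm high in all; pinch the brass body across y. Loose. The point is its centre, half-way up; z is up.
- stone_center (a point): Sharpening stone in two layers, grey below and white above, 76 mm along x, 30 mm along y, 28 mm high; pinch across y. Loose. The point is its centre, half-way up; z is up.
- block_center (a point): Sanding block of cork with a dark wooden grip on top, 72 mm along x, 42 mm along y, straight-sided up to 26 mm, then the rounded grip along x; 39 mm high in all; pinch the straight sides across y. Loose. The point is its centre, half-way up; z is up.
- tin_center (a point): Flat round metal wax tin, shut: 48 mm across (46 mm below its lid, which covers the upper 11 mm), 30 mm high. Loose. The point is its centre, half-way up; z is up.
- blank_long_center (a point): Long arched blank of pale wood, a bar 96 mm along x, 26 mm along y, with a foot under each end, 28 mm high in all (the gap under the middle is 8 mm high); pinch across y. Loose. The point is its centre, half-way up; z is up.
- blank_short_center (a point): Short arched blank of pale wood, like the long one but only 56 mm along x, 26 mm along y, 28 mm high. Stays in stock: leave it standing. Loose. The point is its centre, half-way up; z is up.
- jar_center (a point): Slim amber jar with a black cap, 36 mm across, 56 mm high. Stays in stock: leave it standing. Nothing else standing among the stock is taller (a spool clamp, 52 mm, and a steel bench dog, 32 mm, stand among it and are not part of the job). Loose. The point is its centre, half-way up; z is up.
Not all that is in view belongs to the job. What is shaped like the part that bears tin_center but turquoise is not meant. What is shaped like the part that bears plane_center but green is not meant.

How it is judged:
By the outcome, as a careful person would: the job done as asked, in the order asked, and still so for the second after the job is handed in, with the robot touching nothing.
It also fails if it takes over 125 s, if anything falls off the work surface, if the arm or the gripper's body presses on something with over 40 N, if the wrist force passes 120 N, or if a joint passes its speed limit or range.

## Working session

There is one attempt and no reset: what is moved stays moved. The work goes in short steps, each a Python script; the robot and the scene stay as the last script left them, time stands still between calls to the robot, and variables do not carry over. Pictures are saved under pics/ and viewed, and the job is handed in when it is done.

```bash
ls; mkdir -p pics; cat > /dev/null; python3 - <<'E'
from bench import manip, effector, viewer
import cv2
for n in ["scene","side","wrist"]:
    c=viewer.get_calibration(n); print(n,c)
    cv2.imwrite(f"pics/{n}0.png",viewer.get_image(n)[:,:,::-1])
print(manip.current_clock(),manip.current_tool_pos(),manip.current_tcp_rot(),manip.current_finger_gap())
E
```

```text
pics
scene {'vfov': 52.734689680465365, 'cx': 322.2931774746251, 'cy': 242.57333400930995, 'eye': array([1.26415738, 0.29041841, 0.7822359 ]), 'attitude': array([ 0.48992408,  0.77566868, -0.33000899, -0.22227588])}
side {'vfov': 46.1776959582139, 'cx': 321.56463076244023, 'cy': 232.72424847541708, 'eye': array([ 0.42660276, -0.99422421,  0.69440019]), 'attitude': array([ 0.87419544, -0.06067452,  0.03740016, -0.48031466])}
wrist {'vfov': 69.81000277420411, 'cx': 318.5897831547414, 'cy': 238.3874757448453, 'eye': array([0.11191108, 0.64254471, 0.38419115]), 'attitude': array([0.79219293, 0.59547908, 0.07963573, 0.10720626])}
0.15 [0.18064147 0.62383284 0.22590686] [ 7.99393525e-01  6.00807308e-01 -6.29133528e-04  4.18523476e-04] 0.09183216906919074
```

View pics/scene0.png

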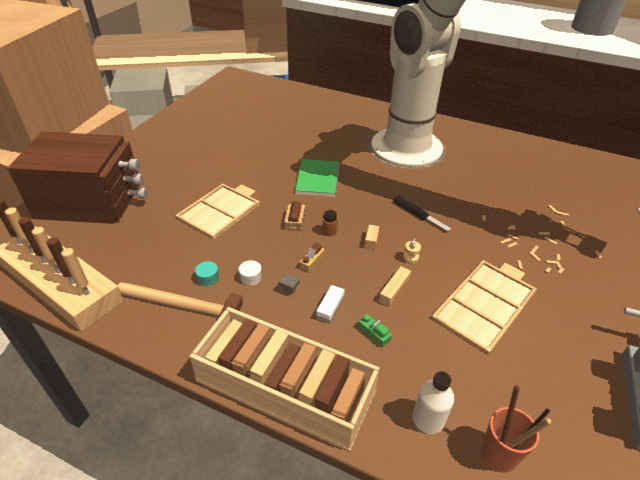

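View pics/side0.png

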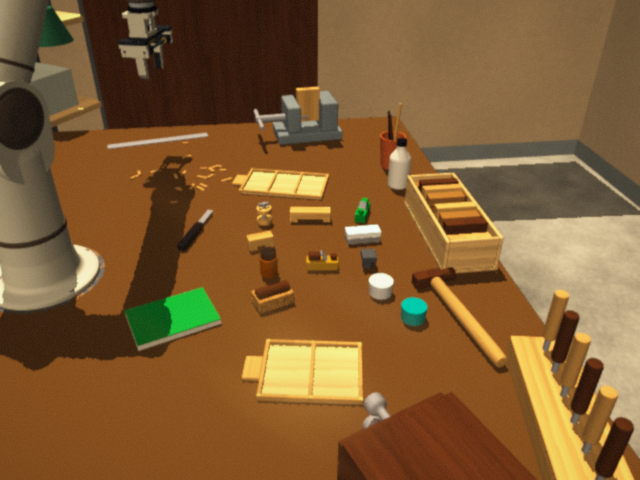

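View pics/wrist0.png

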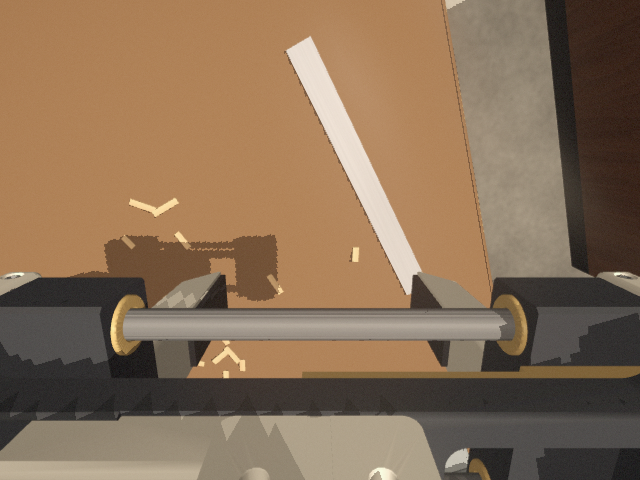

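Scene view: the brass plane is at (312,257) and its green lookalike at (376,329). The white/metal tin is at (250,272) and the turquoise one at (207,273). The long blank is at (395,285), the short one at (372,237), the stone at (331,303), the block at (295,215) and the jar at (330,222). Tray3 is on the right and tray2 on the left. Next I'll enlarge these and cast rough rays.

```bash
cat > h.py <<'E'
import numpy as np, cv2
from scipy.spatial.transform import Rotation as R
def K(c):
    f=240/np.tan(np.radians(c["vfov"])/2); return f
def rays(c,uv):
    uv=np.atleast_2d(np.asarray(uv,float)); f=K(c)
    d=np.c_[(uv[:,0]-c["cx"])/f,(uv[:,1]-c["cy"])/f,np.ones(len(uv))]
    return R.from_quat(c["attitude"]).apply(d)
def plane(c,uv,z):
    d=rays(c,uv); e=np.asarray(c["eye"]); t=(z-e[2])/d[:,2]
    return e+d*t[:,None]
def proj(c,p):
    p=np.atleast_2d(p); q=R.from_quat(c["attitude"]).inv().apply(p-c["eye"]); f=K(c)
    return np.c_[q[:,0]/q[:,2]*f+c["cx"],q[:,1]/q[:,2]*f+c["cy"]]
E
python3 - <<'E'
from bench import viewer
from h import *
cs=viewer.get_calibration("scene");ci=viewer.get_calibration("side")
S=dict(plane=(312,257),green=(376,329),tin=(250,272),turq=(207,273),lng=(395,285),sht=(372,237),stone=(331,303),block=(295,215),jar=(330,222),spool=(412,252),dog=(289,284),tray3=(485,303),tray2=(218,209))
D=dict(plane=(322,262),green=(362,210),tin=(381,287),turq=(414,312),lng=(310,214),sht=(260,241),stone=(363,234),block=(273,297),jar=(268,263),spool=(264,214),dog=(369,259),tray3=(285,184),tray2=(312,371))
for k in S:
    z=0.004 if 'tray' in k else .015
    print(k,plane(cs,S[k],z)[0].round(3),plane(ci,D[k],z)[0].round(3))
a=cv2.imread("pics/scene0.png");b=cv2.imread("pics/side0.png")
cv2.imwrite("pics/sc1.png",cv2.resize(a[165:365,165:435],None,fx=2.9,fy=2.9,interpolation=cv2.INTER_CUBIC))
cv2.imwrite("pics/si1.png",cv2.resize(b[160:340,220:460],None,fx=3.3,fy=3.3,interpolation=cv2.INTER_CUBIC))
E
```

```text
plane [ 0.567 -0.041  0.015] [ 0.568 -0.048  0.015]
green [0.692 0.158 0.015] [0.694 0.153 0.015]
tin [ 0.668 -0.141  0.015] [ 0.671 -0.147  0.015]
turq [ 0.711 -0.223  0.015] [ 0.714 -0.228  0.015]
lng [0.565 0.155 0.015] [0.568 0.151 0.015]
sht [0.445 0.057 0.015] [0.444 0.049 0.015]
stone [0.67  0.052 0.015] [0.675 0.047 0.015]
block [ 0.454 -0.142  0.015] [ 0.459 -0.149  0.015]
jar [ 0.439 -0.054  0.015] [ 0.457 -0.037  0.015]
spool [0.452 0.157 0.015] [0.46  0.165 0.015]
dog [ 0.662 -0.049  0.015] [ 0.668 -0.05   0.015]
tray3 [0.52  0.339 0.004] [0.524 0.333 0.004]
tray2 [ 0.507 -0.333  0.004] [ 0.51  -0.337  0.004]
```

View pics/sc1.png

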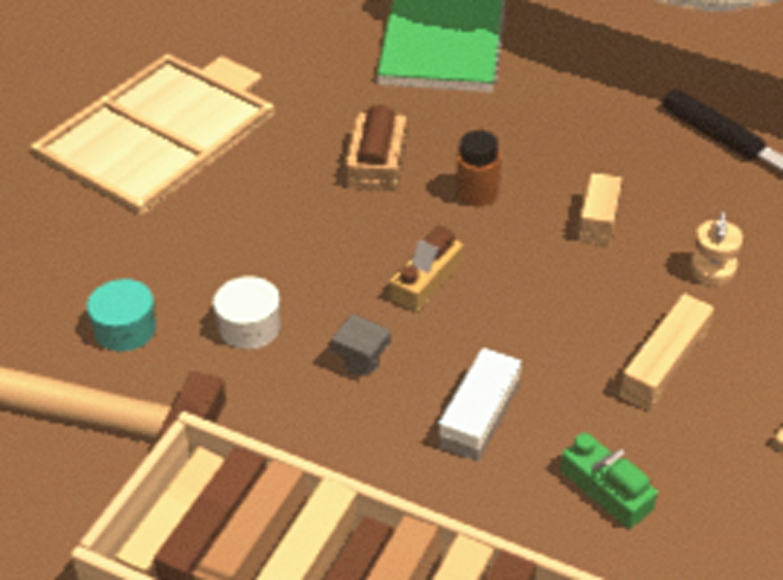

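View pics/si1.png

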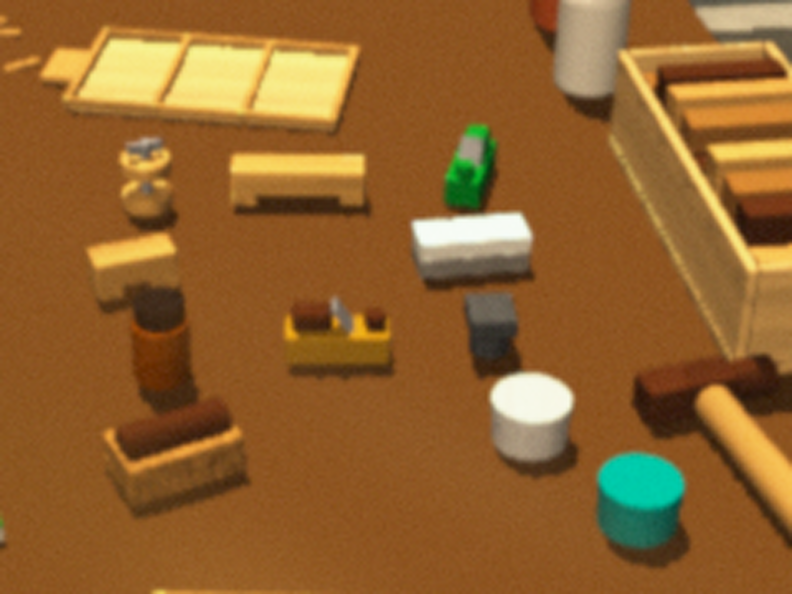

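Both crops agree. The yellow brass plane is at scene (312,257), as opposed to the green one at (376,329). The white tin is at (250,272), as opposed to the turquoise one at (207,273). The longer arched blank is at (395,285), as opposed to the short one at (372,237). All pieces stand upright. Next I'll take wrist views from above for accurate poses.

```bash
cat >> h.py <<'E'
def down(yaw):
    # tool z down, tool x (jaw dir) at world angle yaw
    x=np.array([np.cos(yaw),np.sin(yaw),0]);z=np.array([0,0,-1.]);y=np.cross(z,x)
    return R.from_matrix(np.c_[x,y,z]).as_quat()
E
python3 - <<'E'
from bench import manip,viewer
from h import *
c=viewer.get_calibration("wrist");T=R.from_quat(manip.current_tcp_rot());p=manip.current_tool_pos()
print("eye in tool",T.inv().apply(c["eye"]-p),"axes",(T.inv()*R.from_quat(c["attitude"])).as_matrix().round(3))
print(np.degrees(np.arctan2(*T.as_matrix()[[1,0],0])))
for tgt in [(0.5,0,.35),(.45,0,.35),(.45,.0,.4),(.42,.33,.3),(.42,-.33,.3)]:
  for yaw in (0,90,180,270):
    q=manip.solve_ik(tgt,down(np.radians(yaw))); print(tgt,yaw,None if q is None else np.round(q,2))
E
```

```text
eye in tool [-0.00132065 -0.0712488  -0.15840908] axes [[ 1.    -0.     0.   ]
 [ 0.     0.964  0.265]
 [-0.    -0.265  0.964]]
73.8555058120691
(0.5, 0, 0.35) 0 [-0.2   0.09  0.15  1.77 -0.01  1.28 -0.04]
(0.5, 0, 0.35) 90 [-0.12  0.09  0.07  1.77 -0.01  1.28  1.52]
(0.5, 0, 0.35) 180 None
(0.5, 0, 0.35) 270 [-0.31  0.09  0.27  1.78 -0.03  1.28 -1.6 ]
(0.45, 0, 0.35) 0 [-0.21 -0.01  0.15  1.88  0.    1.27 -0.06]
(0.45, 0, 0.35) 90 [-0.17 -0.    0.11  1.87  0.    1.27  1.51]
(0.45, 0, 0.35) 180 None
(0.45, 0, 0.35) 270 [-0.34 -0.01  0.28  1.88  0.    1.27 -1.63]
(0.45, 0.0, 0.4) 0 [-0.23 -0.03  0.16  1.79  0.01  1.38 -0.07]
(0.45, 0.0, 0.4) 90 [-0.2  -0.03  0.14  1.79  0.    1.38  1.51]
(0.45, 0.0, 0.4) 180 None
(0.45, 0.0, 0.4) 270 [-0.34 -0.04  0.27  1.79  0.01  1.38 -1.64]
(0.42, 0.33, 0.3) 0 [-0.6   0.2  -0.13  1.76  0.03  1.18 -0.74]
(0.42, 0.33, 0.3) 90 [-0.35  0.22 -0.43  1.75  0.1   1.19  0.77]
(0.42, 0.33, 0.3) 180 [-0.14  0.26 -0.69  1.75  0.17  1.2   2.27]
(0.42, 0.33, 0.3) 270 [-0.85  0.19  0.16  1.77 -0.03  1.18 -2.26]
(0.42, -0.33, 0.3) 0 [-0.08  0.25  0.83  1.79 -0.2   1.19  0.81]
(0.42, -0.33, 0.3) 90 [-0.18  0.28  0.97  1.79 -0.25  1.2   2.43]
(0.42, -0.33, 0.3) 180 [-0.4   0.49  1.37  1.79 -0.5   1.28 -2.04]
(0.42, -0.33, 0.3) 270 [-0.21  0.3   1.01  1.79 -0.27  1.2  -0.69]
```

```bash
python3 - <<'E'
from bench import manip,viewer
from h import *
import pickle
out={}
for n,(x,y,z) in dict(A=(0.5,0.,.36),B=(.5,.2,.27),C=(.5,-.2,.27)).items():
    manip.move_pose([x,y,z],down(np.radians(270)))
    c=viewer.get_calibration("wrist");im=viewer.get_image("wrist")
    out[n]=(c,im);cv2.imwrite(f"pics/w{n}.png",im[:,:,::-1]); print(n,manip.current_clock(),c["eye"])
pickle.dump(out,open("w.pkl","wb"))
E
```

```text
A 2.7333 [5.70407176e-01 8.89071678e-05 5.18100158e-01]
B 3.6667 [0.57099649 0.19726002 0.42898701]
C 5.2 [ 0.57084595 -0.1997094   0.42843962]
```

```bash
ls pics
```

```text
sc1.png
scene0.png
si1.png
side0.png
wA.png
wB.png
wC.png
wrist0.png
```

View pics/wA.png

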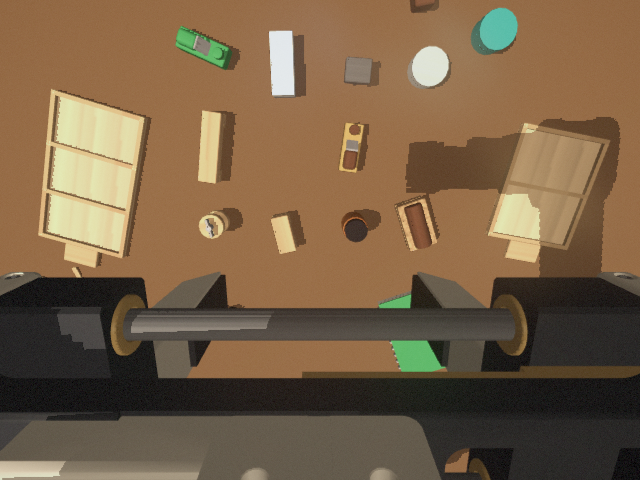

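View pics/wB.png

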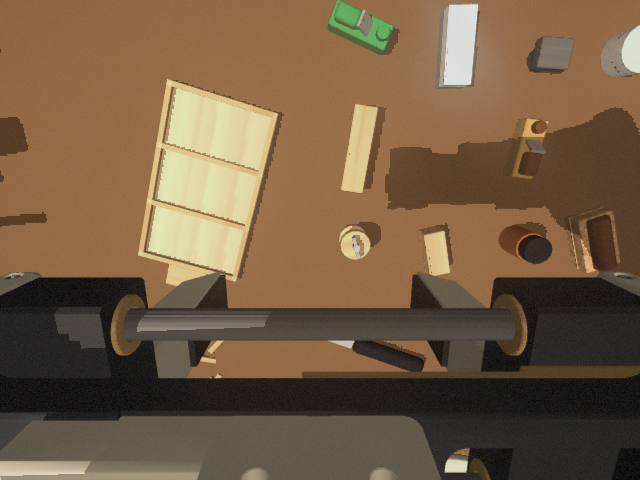

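View pics/wC.png

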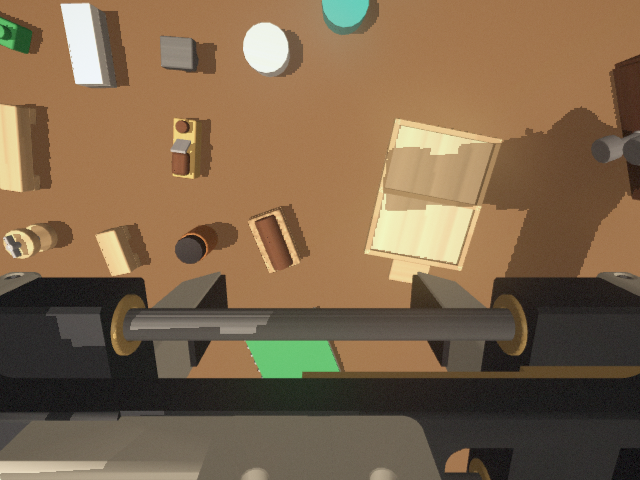

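Wrist views A, B and C show every piece and both trays. Tray3 is at about (205,180) in B and tray2 at about (433,195) in C. I'll enlarge the trays and pieces to pick edges.

```bash
python3 - <<'E'
import cv2,numpy as np
def crop(n,x0,y0,w,h,s,o):
    a=cv2.imread(f"pics/w{n}.png")[y0:y0+h,x0:x0+w]
    a=cv2.resize(a,None,fx=s,fy=s,interpolation=cv2.INTER_CUBIC)
    for k in range(0,w,20): cv2.line(a,(k*s,0),(k*s,4),(255,255,255),1);cv2.putText(a,str(x0+k),(k*s,14),0,.35,(255,255,255),1)
    for k in range(0,h,20): cv2.line(a,(0,k*s),(4,k*s),(255,255,255),1);cv2.putText(a,str(y0+k),(5,k*s+4),0,.35,(255,255,255),1)
    cv2.imwrite(f"pics/{o}.png",a)
crop("B",130,70,160,150*0+220,3-1,"tB_") 
crop("B",130,70,160,145,4,"tB1");crop("B",130,160,160,130,4,"tB2")
crop("C",350,110,160,145,4,"tC1");crop("C",350,200,160,90,4,"tC2")
crop("C",150,100,160,145,4,"oC");crop("B",320,80,160,145,4,"oB")
E
```

```text
(no output)
```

View pics/tB1.png

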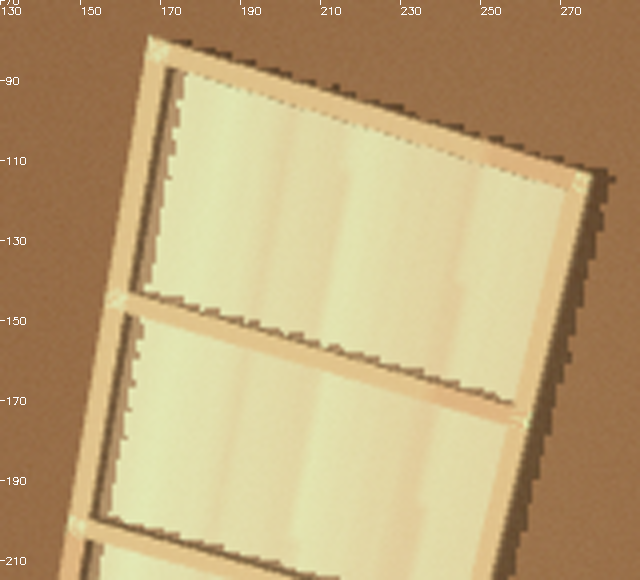

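View pics/tB2.png

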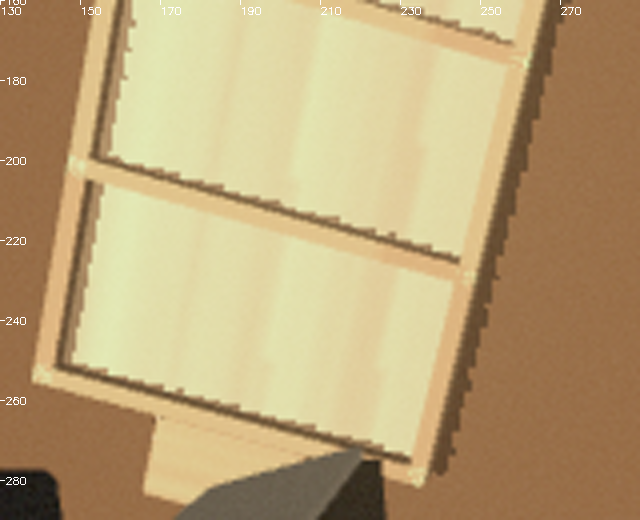

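View pics/tC1.png

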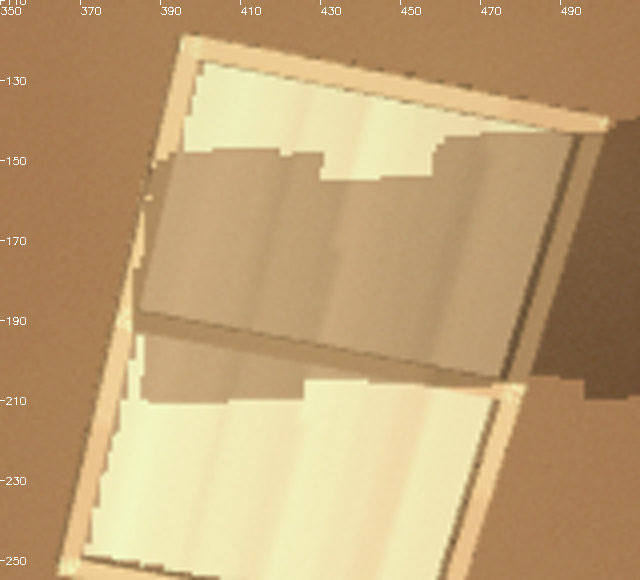

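View pics/tC2.png

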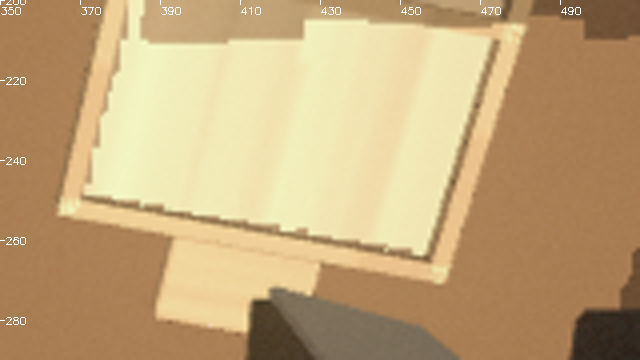

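View pics/oC.png

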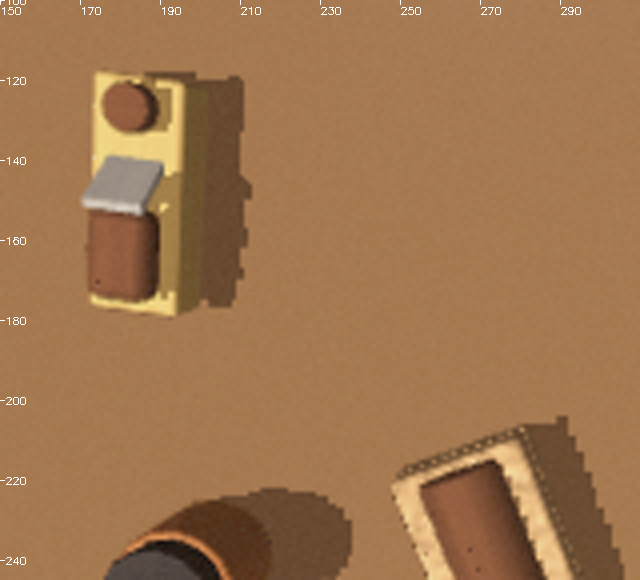

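View pics/oB.png

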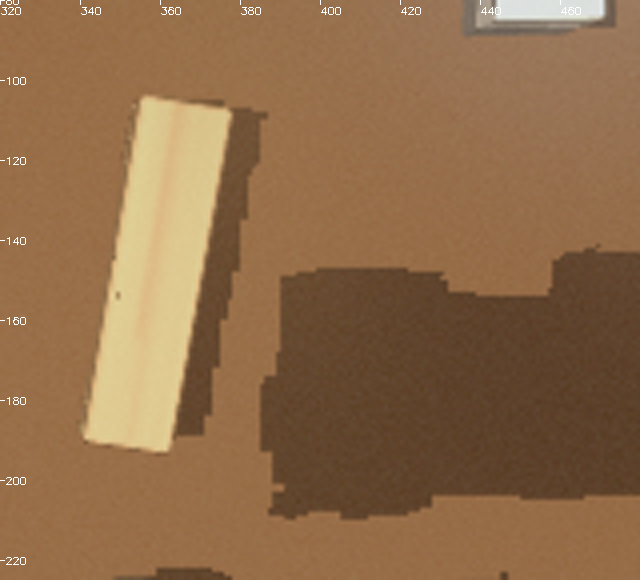

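The tray's long edge bulges by about 2.5 px in B, so the lens has some barrel distortion. I'll fit one radial term on the trays' known corners. First I'll enlarge view A.

```bash
python3 - <<'E'
import cv2,numpy as np
def crop(n,x0,y0,w,h,s,o):
    a=cv2.imread(f"pics/w{n}.png")[y0:y0+h,x0:x0+w]
    a=cv2.resize(a,None,fx=s,fy=s,interpolation=cv2.INTER_CUBIC)
    for k in range(0,w,20): cv2.line(a,(k*s,0),(k*s,4),(255,255,255),1);cv2.putText(a,str(x0+k),(k*s,14),0,.35,(255,255,255),1)
    for k in range(0,h,20): cv2.line(a,(0,k*s),(4,k*s),(255,255,255),1);cv2.putText(a,str(y0+k),(5,k*s+4),0,.35,(255,255,255),1)
    cv2.imwrite(f"pics/{o}.png",a)
crop("A",30,80,130,190,3,"tA1");crop("A",480,110,140,160,3,"tA2")
E
```

```text
(no output)
```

View pics/tA1.png

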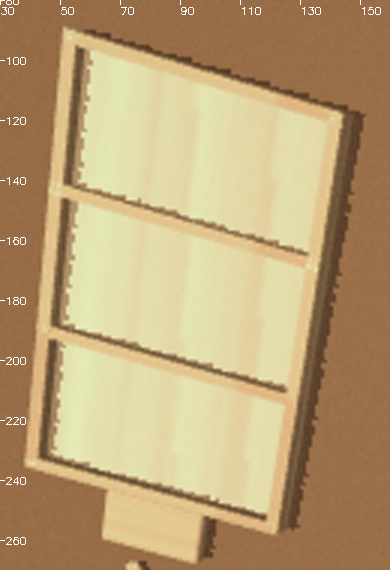

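View pics/tA2.png

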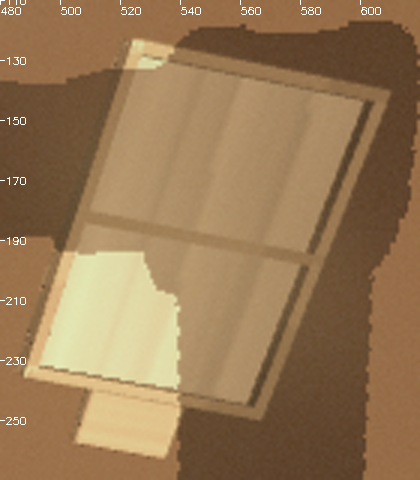

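```bash
cat > pts.py <<'E'
import numpy as np
T3=[(108,64),(108,-64),(35,64),(35,-64),(-35,64),(-35,-64),(-108,64),(-108,-64)]
T2=[(83,64),(83,-64),(0,64),(0,-64),(-83,64),(-83,-64)]
obs={('B',3):[(167.5,79.3),(278.3,113.3),(156.5,144.5),(262,175.3),(146.7,200.6),(249.7,229.3),(138,255.5),(236.2,281.7)],
('A',3):[(51,89),(145.7,117.3),(46.7,143.3),(136.7,167.7),(42,190),(130,213.3),(38,235),(123.7,258)],
('A',2):[(523.3,122.7),(610.3,140.7),(507.7,182),(587.3,197.3),(487.7,235.3),(567.3,250)],
('C',2):[(395.7,119),(502,139.3),None,(481.2,207.5),(364.5,253.5),(461.2,270.7)]}
E
cat >> h.py <<'E'
def projd(c,p,k):
    p=np.atleast_2d(p); q=R.from_quat(c["attitude"]).inv().apply(p-c["eye"]); f=K(c)
    x=q[:,:2]/q[:,2:]; r2=(x**2).sum(1,keepdims=True); x=x*(1+k[0]*r2+k[1]*r2*r2)
    return x*f+[c["cx"],c["cy"]]
def und(c,uv,k):
    f=K(c); M=np.array([[f,0,c["cx"]],[0,f,c["cy"]],[0,0,1.]])
    return cv2.undistortPoints(np.float64(np.atleast_2d(uv))[:,None],M,np.array([k[0],k[1],0,0.]),P=M)[:,0]
def onz(c,uv,z,k): return plane(c,und(c,uv,k),z)
E
python3 - <<'E'
from h import *;from pts import *
import pickle
from scipy.optimize import least_squares
W=pickle.load(open("w.pkl","rb"))
def tp(t,L): 
    c,s=np.cos(t[2]),np.sin(t[2]); L=np.array(L)/1000.
    return np.c_[t[0]+c*L[:,0]-s*L[:,1],t[1]+s*L[:,0]+c*L[:,1],np.full(len(L),.010)]
def res(v,full=False,nk=1):
    k=[v[6],v[7] if nk==2 else 0]; o=[]
    for (n,t),ob in obs.items():
        P=tp(v[:3] if t==3 else v[3:6],T3 if t==3 else T2)
        m=[i for i,x in enumerate(ob) if x]
        o.append(projd(W[n][0],P[m],k)-np.array([ob[i] for i in m]))
    if full: return dict(zip(obs,o))
    return np.concatenate(o).ravel()
for nk in (0,1,2):
    f=(lambda v:res(np.r_[v[:6],0,0])) if nk==0 else (lambda v:res(v,nk=nk))
    s=least_squares(f,[.52,.337,0,.508,-.335,0,0,0]); print(nk,s.x.round(4),np.sqrt((s.fun**2).mean()))
    if nk==1:
        for k,v in res(s.x,True).items(): print(k,v.round(1).tolist())
E
```

```text
0 [ 0.5206  0.3355 -0.2869  0.5069 -0.3364 -0.1787  0.      0.    ] 0.5779541153356339
1 [ 5.206e-01  3.355e-01 -2.869e-01  5.069e-01 -3.363e-01 -1.787e-01
  3.000e-04  0.000e+00] 0.5776854309641085
('B', 3) [[-0.2, -0.1], [-0.4, -0.0], [0.2, -0.5], [0.7, -0.2], [0.7, 0.2], [-0.5, 0.1], [0.5, -0.2], [0.1, -0.2]]
('A', 3) [[0.2, 0.3], [-1.3, 0.2], [0.0, -1.0], [-0.2, 0.8], [0.7, -0.4], [-0.5, 0.6], [0.7, 0.5], [-1.1, 0.2]]
('A', 2) [[0.9, 0.2], [0.0, -0.7], [-2.5, -0.4], [0.6, -0.0], [0.1, 0.2], [0.1, -0.1]]
('C', 2) [[0.0, -0.4], [0.3, 0.0], [-0.3, 0.8], [0.3, 0.2], [0.3, -0.0]]
2 [ 0.5206  0.3355 -0.2869  0.5069 -0.3364 -0.1787 -0.0015  0.0024] 0.5772126647354551
```

The fit gives k1≈0 with an rms of 0.58 px, so the lens is straight after all and the trays' known sizes are reproduced. The centres agree with the scene and side rays to within 4 mm. Now the remaining pieces.

```bash
python3 - <<'E'
import cv2,numpy as np
def crop(n,x0,y0,w,h,s):
    a=cv2.imread(f"pics/w{n}.png")[y0:y0+h,x0:x0+w]
    a=cv2.resize(a,None,fx=s,fy=s,interpolation=cv2.INTER_CUBIC)
    for k in range(0,w,10): cv2.line(a,(k*s,0),(k*s,4),(255,255,255),1);cv2.putText(a,str(x0+k),(k*s,14),0,.35,(255,255,255),1)
    for k in range(0,h,10): cv2.line(a,(0,k*s),(4,k*s),(255,255,255),1);cv2.putText(a,str(y0+k),(5,k*s+4),0,.35,(255,255,255),1)
    return a
a=np.hstack([crop("C",235,195,75,85,5),crop("A",255,20,75,85,5)])
cv2.imwrite("pics/o1.png",a)
b=np.hstack([crop("C",235,10,75,85,5),crop("A",400,30,75,85,5)])
cv2.imwrite("pics/o2.png",b)
b=np.hstack([crop("B",425,0,75,95,5),crop("A",325,110,75,95,5)])
cv2.imwrite("pics/o3.png",b)
E
```

```text
(no output)
```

View pics/o1.png

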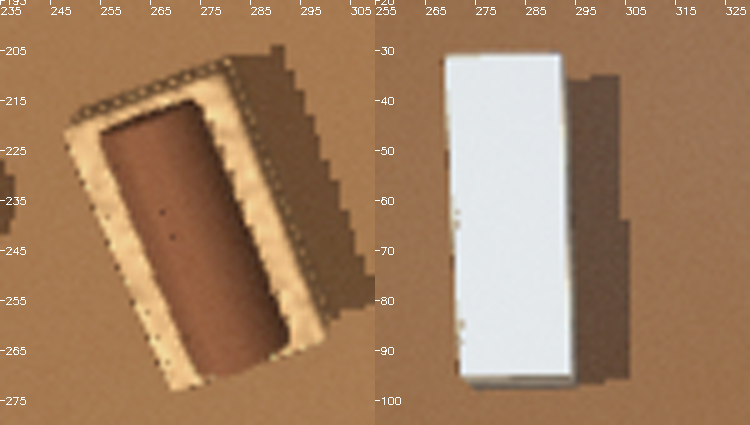

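View pics/o2.png

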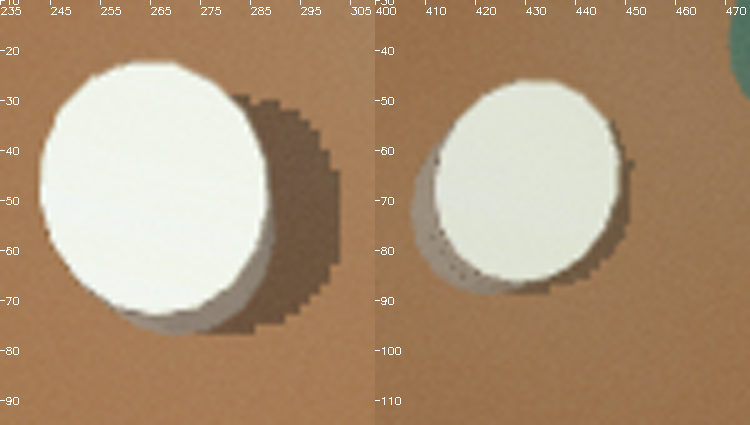

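View pics/o3.png

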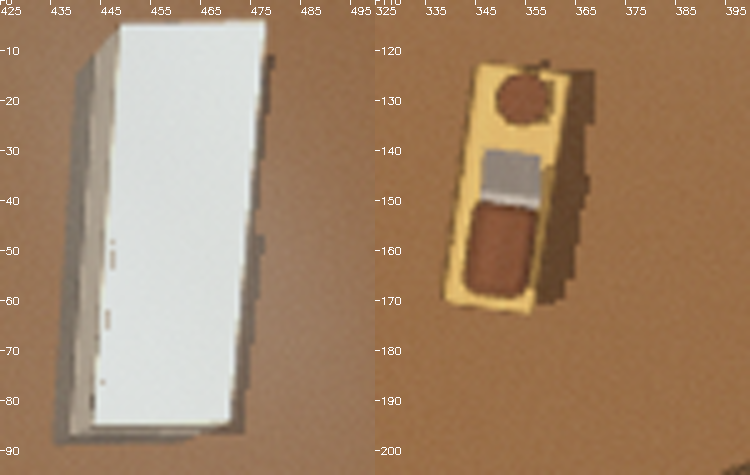

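```bash
python3 - <<'E'
from h import *
import pickle
W=pickle.load(open("w.pkl","rb"))
def rect(n,nm,z,c):
    P=plane(W[n][0],c,z)[:,:2]
    a=P[0]+P[1]-P[2]-P[3];b=P[0]+P[2]-P[1]-P[3]
    print(nm,n,"ctr",P.mean(0).round(4),"yaw_long",np.degrees(np.arctan2(a[1],a[0])).round(1),"len,wid",(np.linalg.norm(a)/2*1000).round(1),(np.linalg.norm(b)/2*1000).round(1),"perp yaw",np.degrees(np.arctan2(b[1],b[0])).round(1))
rect('B','blank',.028,[(356.3,104),(377.8,107.8),(340.8,190),(362.5,193.3)])
rect('C','plane',.022,[(173.8,117.8),(196.8,120),(172.5,176.3),(195,179.5)])
rect('A','plane',.022,[(345.6,122.8),(364,124.8),(338.6,170),(356,172.6)])
rect('A','stone',.028,[(269,30.8),(292.4,30.8),(272,95.2),(294.8,95.2)])
rect('B','stone',.028,[(449,5),(478.2,4.4),(444,84.8),(471.2,84.8)])
rect('C','block',.026,[(248,221),(280,210),(269.4,273),(300.4,263)])
for n,box in (('C',(235,10)),('A',(400,30))):
    im=W[n][1][box[1]:box[1]+70,box[0]:box[0]+65].astype(int)
    m=((im.min(2)>195)).astype(np.uint8)
    cs,_=cv2.findContours(m,0,2);c=max(cs,key=cv2.contourArea);c=c[:,0]+box
    P=plane(W[n][0],c,.030)[:,:2].astype(np.float32);o,r=cv2.minEnclosingCircle(P)
    print("tin",n,P.mean(0).round(4),o,r,len(P))
for nm,z,u in (('jar C',.056,(191,248)),('dog C',.032,(178,52))): print(nm,plane(W['C'][0],u,z)[0].round(3))
print('short',plane(W['C'][0],(114,250),.028)[0].round(3),'spool',plane(W['B'][0],(354,242),.05)[0].round(3))
print('green',plane(W['A'][0],(203,48),.022)[0].round(3))
E
```

```text
blank B ctr [0.5652 0.1511] yaw_long -8.9 len,wid 94.8 24.8 perp yaw 80.9
plane C ctr [ 0.5657 -0.046 ] yaw_long -7.3 len,wid 65.9 25.9 perp yaw 83.4
plane A ctr [ 0.5656 -0.045 ] yaw_long -7.8 len,wid 64.7 25.2 perp yaw 83.0
stone A ctr [0.6712 0.0477] yaw_long 1.2 len,wid 76.0 30.0 perp yaw 90.1
stone B ctr [0.671  0.0479] yaw_long 1.3 len,wid 75.5 29.5 perp yaw 90.4
block C ctr [ 0.4561 -0.1461] yaw_long 19.4 len,wid 70.3 41.0 perp yaw 109.0
tin C [ 0.6673 -0.1433] (0.6684305667877197, -0.1434582769870758) 0.023608917370438576 65
tin A [ 0.6671 -0.143 ] (0.6682159304618835, -0.14336158335208893) 0.023389462381601334 48
jar C [ 0.458 -0.055  0.056]
dog C [ 0.664 -0.053  0.032]
short [0.447 0.05  0.028] spool [0.464 0.157 0.05 ]
green [0.691 0.151 0.022]
```

Measured sizes match the specification to within 2 mm: plane 66x26, stone 76x30, block 70x41, blank 95x25, tin Ø47. Before reaching, I'll confirm the brass plane in one crop (o3 right shows it at A(352,147), yellow with a brown palm rest) and check the clearances to neighbours.

```bash
cat > act.py <<'E'
from bench import manip,effector,viewer
from h import *
D=np.degrees; rad=np.radians
T3=(.5206,.3355,-.2869);T2=(.5069,-.3364,-.1787)
def tw(T,x,y):
    c,s=np.cos(T[2]),np.sin(T[2]); return np.array([T[0]+c*x-s*y,T[1]+s*x+c*y])
def best(xy,z,yaw):
    q0=np.array(manip.current_q()); L=[]
    for y in (yaw,yaw+np.pi):
        q=manip.solve_ik([*xy,z],down(y)); q2=manip.solve_ik([*xy,.012],down(y))
        if q is not None and q2 is not None and abs(q2[6])<2.45: L.append((np.abs(np.array(q)-q0).max(),y))
    return min(L)[1]
def pick(xy,yaw,w,f=25,zt=.16,zg=.009):
    y=best(xy,zt,yaw); effector.open_jaws()
    manip.move_pose([*xy,zt],down(y)); manip.servo_line([*xy,.05],vel=.2)
    manip.servo_line([*xy,zg],vel=.06)
    F=np.array(manip.current_force()); effector.close(f_grip=f)
    g=manip.current_finger_gap(); print("pick gap",round(g*1000,1),"want",w,"F",np.round(F,1),"tcp",np.round(manip.current_tool_pos(),4))
    if abs(g*1000-w)>5: print("BAD GRASP"); return False
    manip.servo_line([*xy,.05],vel=.08); manip.servo_line([*xy,zt],vel=.25); print("gap lifted",round(manip.current_finger_gap()*1000,1),"t",manip.current_clock()); return True
def carry(xy,yaw,zt=.16):
    y=best(xy,zt,yaw); manip.move_pose([*xy,zt],down(y)); print("tcp",np.round(manip.current_tool_pos(),4),"gap",round(manip.current_finger_gap()*1000,1))
def lower(xy,zg=.009,zt=.16):
    manip.servo_line([*xy,.05],vel=.2); manip.sleep(.2); f0=np.array(manip.current_force())
    manip.servo_line([*xy,zg+.0055],vel=.04)
    z=zg+.0055
    while z>zg+.0028:
        z-=.0005; manip.servo_line([*xy,z],vel=.02); manip.sleep(.05); df=np.array(manip.current_force())-f0
        if df[2]>2.0: break
    print("set z",round(z,4),"dF",df.round(1),"tcp",np.round(manip.current_tool_pos(),4))
    effector.open_jaws(); manip.servo_line([*xy,.06],vel=.06); manip.servo_line([*xy,zt],vel=.25)
    print("gap",round(manip.current_finger_gap()*1000,1),"F",np.round(manip.current_force(),1),"t",manip.current_clock())
E
python3 - <<'E'
from act import *
import pickle
W=pickle.load(open("w.pkl","rb"))
print("green corner A",plane(W['A'][0],[(232,60),(224,70),(178,28),(176,45)],.022).round(3)[:,:2].tolist())
c=viewer.get_calibration("scene"); print("box",plane(c,[(215,318),(375,375)],.05).round(3)[:,:2].tolist())
for T,L in ((T3,(-.083,0,.083)),(T2,(-.048,.050))):
    for x in L: 
        p=tw(T,x,0); print(p.round(3),[None if q is None else np.round(q,2)[[0,5,6]].tolist() for q in (manip.solve_ik([*p,.013],down(T[2]+d)) for d in (0,np.pi))])
E
```

```text
green corner A [[0.677, 0.114], [0.665, 0.125], [0.714, 0.181], [0.694, 0.185]]
box [[0.826, -0.119], [0.81, 0.197]]
[0.441 0.359] [[-0.59, 0.64, -1.17], [0.14, 1.22, 1.24]]
[0.521 0.336] [[-0.55, 0.7, -0.97], [0.2, 1.27, 1.41]]
[0.6   0.312] [[-0.5, 0.77, -0.82], [0.22, 1.32, 1.58]]
[ 0.46  -0.328] [[0.45, 0.62, 0.53], [0.13, 0.69, -2.26]]
[ 0.556 -0.345] [[0.41, 0.74, 0.45], [0.1, 0.82, -2.35]]
```

```bash
python3 - <<'E'
from act import *
if pick((.5657,-.0455),rad(83),26):
    carry(tw(T3,-.083,0),T3[2])
    cv2.imwrite("pics/p1.png",viewer.get_image("wrist")[:,:,::-1]); print(D(R.from_quat(manip.current_tcp_rot()).as_euler('xyz')))
E
```

```text
pick gap 25.8 want 26 F [ 0.3 -0.3  0.1] tcp [ 0.5657 -0.0453  0.009 ]
gap lifted 26.0 t 10.0583
tcp [0.4425 0.3569 0.1598] gap 25.9
[ 1.79949463e+02 -4.77472660e-02 -1.66768501e+01]
```

View pics/p1.png

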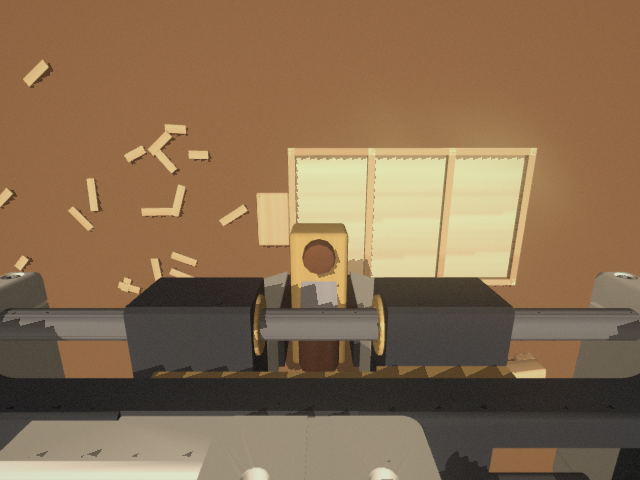

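The wrist view shows the plane held level between the jaws at (320,290), square to tray3 (edges at u=289 to 535), with the tab at (273,219). Lowering now.

```bash
python3 - <<'E'
from act import *
lower(tw(T3,-.083,0))
c=viewer.get_calibration("wrist");cv2.imwrite("pics/p2.png",viewer.get_image("wrist")[:,:,::-1])
E
```

```text
set z 0.0125 dF [-1.6 -0.3  7.5] tcp [0.441  0.359  0.0129]
gap 91.8 F [ 0.7 -0.  -0.2] t 17.4333
```

View pics/p2.png

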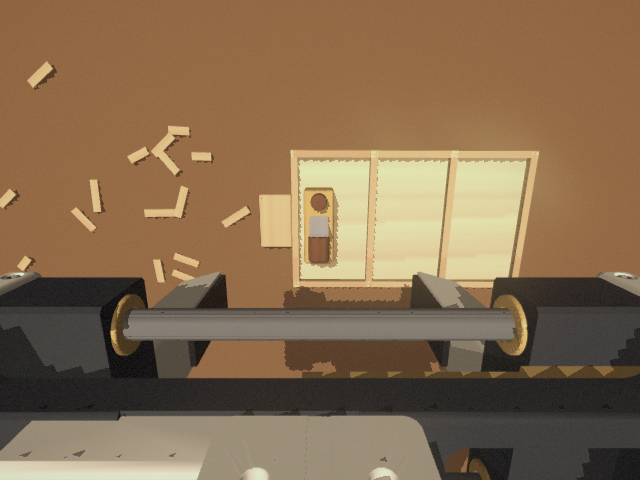

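The brass plane lies upright in the tab bay, around (319,226), clear of the walls. Next is the long blank.

```bash
python3 - <<'E'
from act import *
if pick((.5652,.1511),rad(81),26):
    p=tw(T3,-.0005,0); carry(p,T3[2]); lower(p)
    cv2.imwrite("pics/p3.png",viewer.get_image("wrist")[:,:,::-1])
E
```

```text
pick gap 25.8 want 26 F [-0.3  0.4  0.3] tcp [0.5652 0.1511 0.009 ]
gap lifted 25.9 t 22.4833
tcp [0.5199 0.3338 0.1584] gap 25.8
set z 0.0125 dF [-1.7 -1.5  4.9] tcp [0.5202 0.3357 0.013 ]
gap 91.7 F [ 1.2 -0.6 -0.5] t 29.175
```

View pics/p3.png

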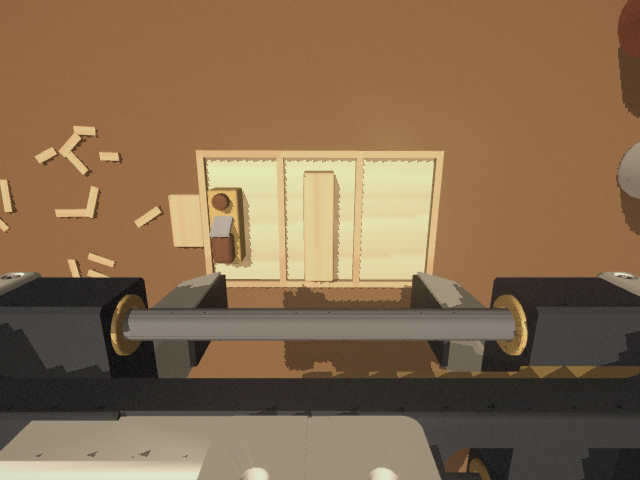

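The long blank lies in the middle bay, around (319,227), and the plane is undisturbed. The stone's nearest neighbour is a corner of the green plane at (0.677,0.114), so I'll grip the stone 10 mm off centre towards the robot.

```bash
python3 - <<'E'
from act import *
if pick((.661,.0476),rad(90.8),30,f=35):
    p=tw(T3,.083,0); carry(p,T3[2]); lower(p)
    cv2.imwrite("pics/p4.png",viewer.get_image("wrist")[:,:,::-1])
E
```

```text
pick gap 30.0 want 30 F [0.8 0.3 0.2] tcp [0.661  0.0478 0.009 ]
gap lifted 29.5 t 34.4333
tcp [0.6006 0.3093 0.1585] gap 29.8
set z 0.0125 dF [-2.4 -0.8  5.5] tcp [0.6002 0.312  0.013 ]
gap 91.7 F [-0.2 -0.1 -0.6] t 41.2083
```

View pics/p4.png

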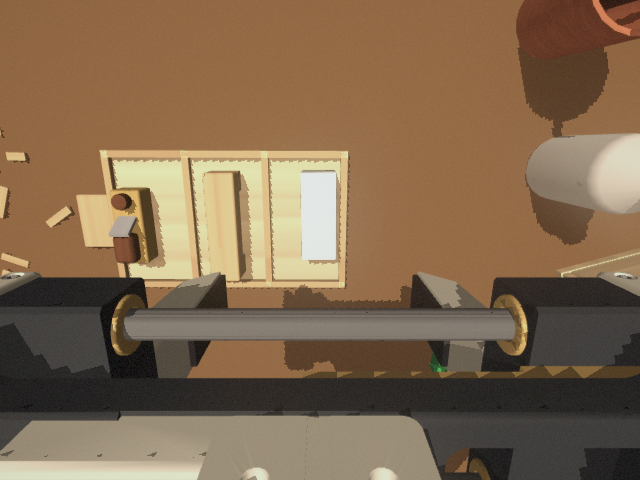

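All three pieces lie flat in tray3, with the stone at (319,216) in the far bay. Next is the white tin. In crop o2 it was the plain white/metal one at A(430,66), and the turquoise one at A(495,31) is excluded.

```bash
python3 - <<'E'
from act import *
if pick((.668,-.1434),rad(60),48,f=25):
    p=tw(T2,-.048,0); carry(p,T2[2]); lower(p)
    cv2.imwrite("pics/p5.png",viewer.get_image("wrist")[:,:,::-1])
E
```

```text
pick gap 46.0 want 48 F [-0.5  0.3  0.4] tcp [ 0.6681 -0.1434  0.009 ]
gap lifted 46.1 t 46.7333
tcp [ 0.4609 -0.3265  0.1593] gap 46.3
set z 0.0125 dF [-1.4  1.4  6. ] tcp [ 0.4597 -0.3279  0.013 ]
gap 91.5 F [-0.3 -0.2 -1. ] t 53.325
```

View pics/p5.png

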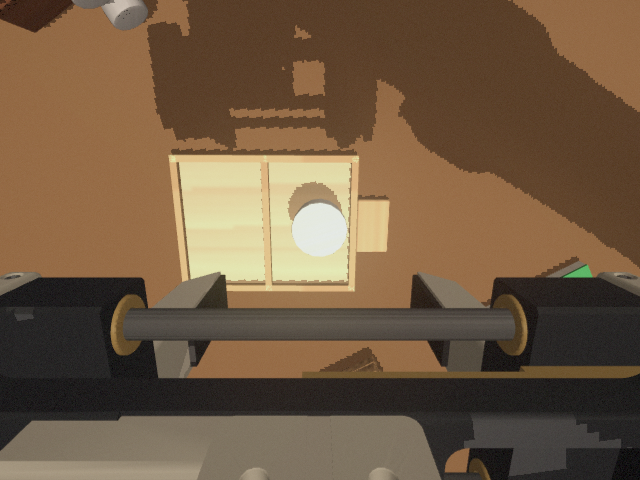

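The tin stands flat at (319,229) in the tab bay. Last is the sanding block.

```bash
python3 - <<'E'
from act import *
if pick((.4561,-.1461),rad(109.2),42,f=25):
    p=tw(T2,.049,0); carry(p,T2[2]); lower(p)
    cv2.imwrite("pics/p6.png",viewer.get_image("wrist")[:,:,::-1])
    manip.move_pose([.42,0,.36],down(rad(270)))
    for n in ("wrist","scene","side"): cv2.imwrite(f"pics/f_{n}.png",viewer.get_image(n)[:,:,::-1])
    print(manip.current_clock())
E
```

```text
pick gap 41.6 want 42 F [-0.1 -0.4 -0.6] tcp [ 0.4561 -0.146   0.009 ]
gap lifted 41.9 t 58.5667
tcp [ 0.5544 -0.3437  0.1583] gap 41.5
set z 0.0125 dF [-1.8  2.5  7.3] tcp [ 0.5552 -0.3452  0.013 ]
gap 91.8 F [-0.6  0.4 -1.7] t 65.3167
67.3
```

View pics/p6.png

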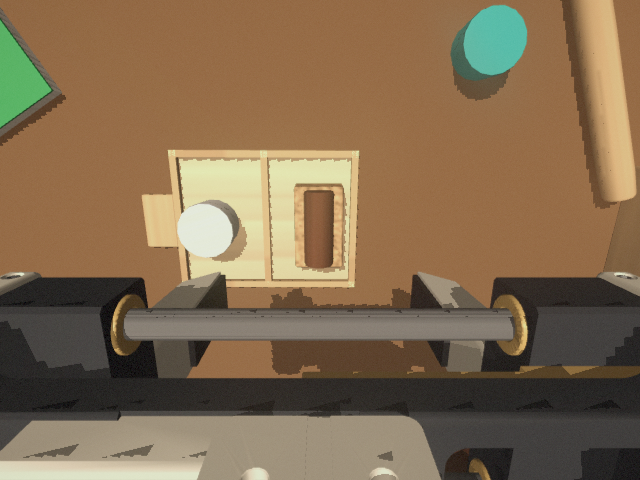

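View pics/f_side.png

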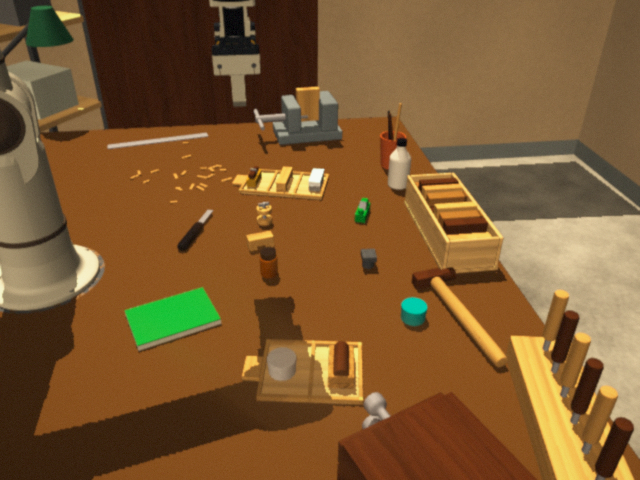

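View pics/f_scene.png

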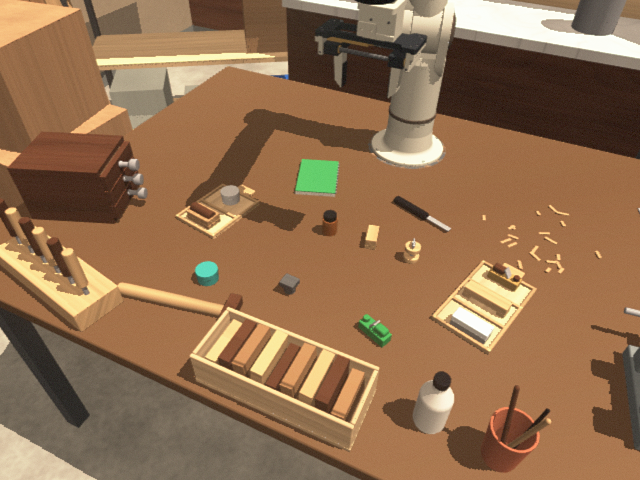

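```bash
python3 - <<'E'
import cv2,numpy as np
a=cv2.imread("pics/f_side.png");b=cv2.imread("pics/f_scene.png")
f=lambda i,x,y,w,h:cv2.resize(i[y:y+h,x:x+w],(390,290),interpolation=cv2.INTER_CUBIC)
cv2.imwrite("pics/f1.png",np.vstack([np.hstack([f(a,230,155,110,82),f(b,430,255,110,82)]),np.hstack([f(a,235,330,140,104),f(b,165,170,100,74)])]))
E
```

```text
(no output)
```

View pics/f1.png

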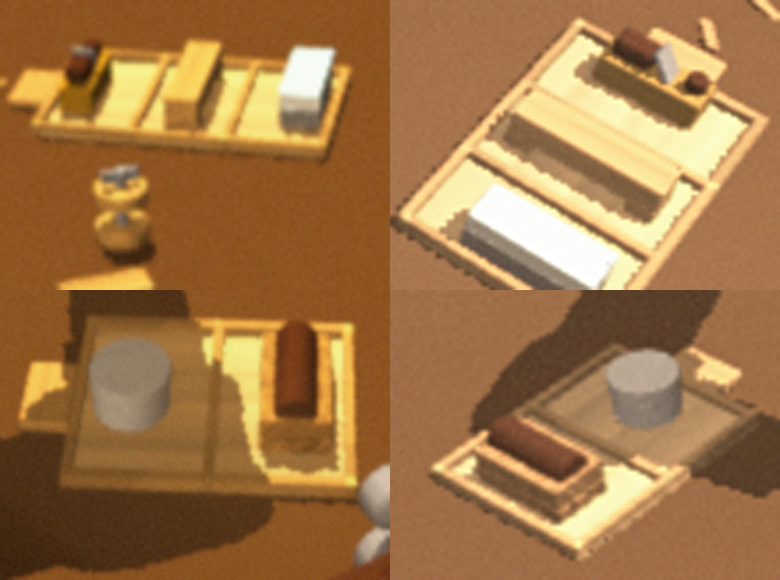

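All five pieces lie flat and upright inside their bays, free of the walls. The jar and the short blank still stand where they were (side (268,263) and (260,241)), so I'm handing in.

```bash
python3 - <<'E'
from bench import manip
manip.sleep(.3); print(manip.hand_in(),manip.current_clock())
E
```

```text
the job is handed in; nothing more can be done
the job is handed in; nothing more can be done
```

Both kits are made up and the job is handed in, with the clock at about 68 s of the 125 s allowed. I placed the pieces in the order asked.

- **Tray3:** the brass plane is next to the tab, the long blank in the middle and the stone farthest from the tab.
- **Tray2:** the white tin is next to the tab and the sanding block in the other bay.

**Setting down:** each piece was lowered until it touched the floor, at about 5–8 N, with the tool 4 mm above its pick height, which matches the 4 mm floor. The jaws opened only then. I set the plane and the stone about 13 mm off their bay centres, away from the middle bay, and the tin and the block 8–9 mm off theirs, away from the divider. This kept the opening jaws clear of the neighbouring pieces.

**Last checks:** the final wrist, scene and side pictures show all five pieces flat, right way up and inside their bays. The short blank, the slim jar and both lookalikes had not moved.

**Disagreements:**
- The tray edges first looked bent by the lens, but a fit on the tray corners showed no distortion.
- The tin gripped at 46 mm rather than 48 mm, because the pads held it below its lid; it still sat flat.

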